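# Roll the long postal tube onto the cutting mat's wide line

### The job

I am about to mark the longer of the two cardboard postal tubes for cutting. Push its top sideways with your fingertips to roll it along the cutting mat until it rests squarely along the wide line across the middle of the mat, centred over that line, and leave it lying still there. Do not pick it up or lift either end, and leave the short tube and everything else on the desk where it is.

Things in the scene. Friction and masses are not known exactly. Their poses are not given: they have to be found in the camera images.
- mat: Cutting mat, 300 x 450 x 3 mm, dark green, faint 25 mm grid, one wide (4 mm) pale line across its middle; fixed flat on the desk. Origin: centre of its underside (z = 0). Its x (300 mm side) runs along the wide line, which lies at mat y = 0 over the whole 300 mm; y runs across it. x points away from the robot, turned by up to 0.25 rad.
- line_mid (a point): Middle of the wide line, on the mat's upper face (3 mm above the desk); axes as the mat's.
- long_tube: The longer postal tube: brown cardboard, white end caps, 200 mm long, 40 mm diameter, about 60 g, lying on the mat 70 to 110 mm from the wide line on either side, within 0.05 rad of parallel to it. Origin: on its axis at mid-length, 23 mm above the desk (its top 43 mm). x is its axis; y, z turn as it rolls. Nudged, it rolls on 1 or 2 cm and stops; a fingertip pressed on its very top moves it half the tip's travel.
- short_tube: The shorter postal tube, of the same kind: 120 mm long, 40 mm in diameter, about 40 g, lying on the mat on the other side of the line, 70 to 110 mm from it. Origin on its axis at mid-length, x along the axis. Leave it.
- cutter_knife: Grey snap-off cutter knife, 160 x 22 x 15 mm, lying on the mat near its +y edge, along the mat's x. Origin under its middle. Leave it.
- steel_ruler: Steel ruler, 280 x 28 x 2 mm, lying on the mat near its -y edge, along the mat's x. Origin under its middle. Leave it.
- glue_stick: Glue stick, 32 mm in diameter, 88 mm tall, standing on the desk just beyond the mat's far edge. Origin under its middle. Leave it.
- tape_roll: Roll of packing tape, 90 mm across, 24 mm high, lying flat on the desk left of the mat. Origin under its middle. Leave it.
- mug: White mug, 82 mm across, 92 mm tall, standing on the desk left of the mat, handle to its +y. Origin under its middle. Leave it.
- mouse: Black computer mouse, 108 x 60 x 35 mm, on the desk right of the mat. Origin under its middle. Leave it.
- spectacles: Wire spectacles, about 130 x 120 x 45 mm, standing open on the desk right of the mat. Origin on the desk between the lenses. Leave it.
There are look-alikes about, which are no part of the job. Leave any turquoise look-alike of the long_tube alone.

How it is judged:
On the way:
1. the long tube has rolled over on the mat: the side that faced up at the start has turned well past level (over 115 degrees) (angle between long_tube's own z axis and vertical above 2 rad and height (world z) of long_tube below 0.033 m), for 0.02 s.
At the end, for the whole second after the job is handed in: The long tube lies at rest on the mat along the wide line: its axis at mid-length within 8 mm of the line, within 0.1 rad (about 6 degrees) of parallel to it, its middle within 60 mm of the line's middle lengthwise. The short tube and every other loose thing lies within 20 mm of where it was (y of long_tube in the frame of mat between -0.008 and 0.008 m and x of long_tube in the frame of mat between -0.06 and 0.06 m and angle between the x axis of long_tube and the x axis of mat, either way round below 0.1 rad and height (world z) of long_tube between 0.018 and 0.028 m and linear speed of long_tube below 0.01 m/s and angular speed of long_tube below 0.3 rad/s and distance of each of short_tube, cutter_knife, steel_ruler, glue_stick, tape_roll, mug, mouse, spectacles from where it was at the start of the episode below 0.02 m); the robot touches nothing.
It fails at once if the long tube is lifted off the mat, or one end of it is raised (height (world z) of long_tube above 0.035 m or angle between long_tube's own x axis and vertical below 1.42 rad or angle between long_tube's own x axis and vertical above 1.72 rad).
It fails at once if the short tube is disturbed (moved more than 20 mm) (distance of short_tube from where it was at the start of the episode above 0.02 m).
It fails at once if another loose thing on the desk is disturbed (moved more than 20 mm) (distance of any of cutter_knife, steel_ruler, glue_stick, tape_roll, mug, mouse, spectacles from where it was at the start of the episode above 0.02 m).
It also fails if it takes over 51 s, if anything falls off the work surface, if the arm or the gripper's body presses on something with over 40 N, if the wrist force passes 120 N, or if a joint passes its speed limit or range.

### The arm

A 6-joint arm with a two-finger parallel gripper is mounted at the origin on the work surface. World frame = base frame: x ahead of the robot, y to its left, z up, the work surface at z = 0. Lengths are in m, angles in rad, forces in N, time in s.
With the tool pointing down it reaches from about 0.3 to 0.825 m from the base axis. Payload 5.4 kg.
Tool frame: the origin (TCP) lies at the very end of the fingers, on their centre line; the grasp point (between the pads) lies 19 mm behind it; z points along the fingers, x is the direction in which the jaws open and shut, and the axes are right-handed (so a half turn about z gives the same grasp; the last joint's range is limited). The gripper opens to 92 mm and grips with 3 to 60 N. Pads are 20 mm wide; open, the fingers measure 128 mm over their backs; the gripper's body (75 mm by 189 mm) begins 69 mm behind the grasp point.
Start: joints at [1.11, 0.158, 1.597, -0, 1.386, -0.21], TCP at [0.143, 0.557, 0.215] pointing down, gripper open.
Joint ranges: [-2.91, 2.91], [-0.94, 2.29], [0.18, 2.7], [-1.29, 4.43], [0.17, 2.64], [-3, 3]. Speed limits (rad/s): [2.57, 2.57, 3.14, 3.14, 3.14, 3.14].

### API

Orientations are given as a rotation vector (axis times angle).
In Python, from workcell import bot gives the robot as it stands. Calls block until the motion is done:
- bot.goto(position, orientation): joint-space move of the TCP to a pose.
- bot.line_to(position, rot=None, max_speed=0.15): straight line of the TCP; rot=None keeps the orientation; max_speed is the mean speed in m/s.
- bot.set_joints(angles): joint-space move.
- bot.set_gripper(opening, newtons=None): opening from 0.0 (shut) to 1.0 (fully open); newtons is the grip in N (None keeps the last); returns when the fingers have stopped.
- bot.hold(seconds).
- bot.inverse_kinematics(position, orientation): joint angles nearest the present ones, or None.
- bot.read_camera(name): name is "scene" or "top" or "wrist"; returns a dict with "pixels" (420x560x3 uint8, blue, green, red), "fx", "fy", "cx", "cy" (pixels), "k1" (the pictures are not rectified: a ray, as slopes to the right and down, at radius r is drawn at 1 + k1 r^2 times it, then the intrinsics apply), "R" (3x3) and "t" (3): a world point X has camera coordinates R X + t. Camera axes: x right, y down, z forward; pixel columns grow to the right and rows downward; lengths in m; the calibration is good to about 2 mm. A picture is of the moment at which its call begins. There is no depth.
A pose or a line that the arm cannot do raises bot.MotionError and nothing moves.
- bot.job_done(): hands the job in, once; it reports no verdict.
Readings, each from a call of its own:
- bot.current_clock(): time.
- bot.current_joints(): joint angles.
- bot.current_joint_vel(): joint speeds.
- bot.current_effort(): joint torques, N m.
- bot.current_ee_pos(): TCP position.
- bot.current_tool_rot(): TCP orientation.
- bot.current_contact_force(): force on the tool from outside, world axes, zero at the start.
- bot.current_ft_torque(): the same for the moment, N m.
- bot.current_opening(): opening from 0.0 (shut) to 1.0 (fully open).
Only numpy, scipy, OpenCV 4.12 (cv2) and the standard library are available. Lean on these libraries where they do the work, as an engineer would, in place of code of your own. Each camera call takes 0.05 s, during which the arm holds its last target. There are 200 camera calls.

## Working session

There is one attempt and no reset: what is moved stays moved. The work goes in short steps, each a Python script; the robot and the scene stay as the last script left them, time stands still between calls to the robot, and variables do not carry over. Pictures are saved under pics/ and viewed, on a budget of 10 in all, crops included, one or two more only if the job needs it, and the job is handed in when it is done.

```bash
mkdir -p pics; ls
python3 - <<'E'
from workcell import bot
import cv2,numpy as np,pickle
d={}
for n in("top","scene"):
    c=bot.read_camera(n);d[n]=c;cv2.imwrite(f"pics/{n}0.png",c["pixels"])
    print(n,c["fx"],c["cx"],c["cy"],c["k1"],-c["R"].T@c["t"] if hasattr(c["R"],"T") else c["R"])
pickle.dump(d,open("c0.pkl","wb"));print(bot.current_clock(),bot.current_tool_rot())
E
```

```text
pics
top 461.096079398721 276.48745130434094 212.25796364319586 -0.15288181914057672 [0.23136342 0.01594133 1.32365551]
scene 412.0360979561541 269.91631864240446 213.2984446126991 -0.06351560722295496 [ 1.15462994 -0.12280475  0.81837216]
0.1 [ 2.48122141e+00  1.92565052e+00 -2.47104789e-03]
```

View pics/top0.png

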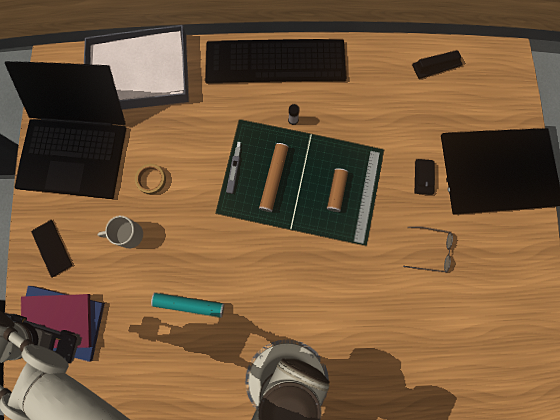

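View pics/scene0.png

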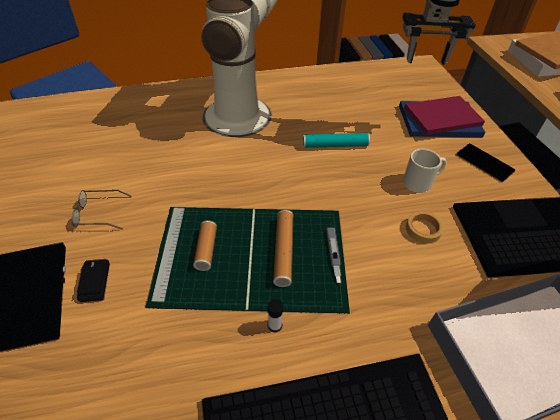

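The top view shows the long tube at (274,178), to the left (+y) of the line, which runs (310,134)–(291,229). The short tube is at (338,190), the knife at (233,167) and the ruler at (370,195). The turquoise look-alike is off the mat at (187,304).

```bash
cat > h.py <<'E'
import cv2,numpy as np
def K(c): return np.array([[c["fx"],0,c["cx"]],[0,c["fy"],c["cy"]],[0,0,1.]])
def D(c): # r_d = r(1+k1 r^2)
    return np.array([c["k1"],0,0,0,0.])
def rays(c,uv):
    n=cv2.undistortPoints(np.float64(uv).reshape(-1,1,2),K(c),D(c),None,None,None) .reshape(-1,2)
    R=np.array(c["R"]);o=-R.T@np.array(c["t"])
    return o,np.c_[n,np.ones(len(n))]@R
def plane(c,uv,z):
    o,d=rays(c,uv);return o+d*((z-o[2])/d[:,2])[:,None]
def proj(c,X):
    return cv2.projectPoints(np.float64(X).reshape(-1,1,3),cv2.Rodrigues(np.array(c["R"]))[0],np.float64(c["t"]),K(c),D(c))[0].reshape(-1,2)
def tri(c1,p1,c2,p2):
    o1,d1=rays(c1,p1);o2,d2=rays(c2,p2);d1,d2=d1[0],d2[0]
    s=np.linalg.lstsq(np.c_[d1,-d2],o2-o1,rcond=None)[0]
    a,b=o1+s[0]*d1,o2+s[1]*d2;return (a+b)/2,np.linalg.norm(a-b)
def blobs(m,amin):
    n,l,s,ce=cv2.connectedComponentsWithStats(m.astype(np.uint8),connectivity=8)
    return [(np.argwhere(l==i)[:,::-1].astype(float),s[i]) for i in range(1,n) if s[i][4]>=amin]
def segment(c):
    """mat quad, tube blobs(orange on mat, sorted by size), line pixels"""
    im=c["pixels"];hsv=cv2.cvtColor(im,cv2.COLOR_BGR2HSV);h,s,v=[hsv[...,i].astype(int) for i in range(3)]
    g=((h>60)&(h<95)&(s>80)&(v<110)).astype(np.uint8)
    g=cv2.morphologyEx(g,cv2.MORPH_OPEN,np.ones((3,3)))
    g=cv2.morphologyEx(g,cv2.MORPH_CLOSE,np.ones((5,5)))
    cs=cv2.findContours(g,0,2)[0];hull=cv2.convexHull(max(cs,key=cv2.contourArea))
    M=np.zeros(g.shape,np.uint8);cv2.fillConvexPoly(M,hull,1)
    q=cv2.approxPolyDP(hull,0.03*cv2.arcLength(hull,True),True).reshape(-1,2)
    Me=cv2.erode(M,np.ones((3,3)))>0
    tubes=sorted(blobs(Me&(h<22)&(s>70)&(v>70),60),key=lambda b:-b[1][4])
    pale=blobs((M>0)&(s<110)&(v>110),15)
    return q,tubes,pale
E
python3 - <<'E'
import pickle,numpy as np,cv2
from h import *
d=pickle.load(open("c0.pkl","rb"))
cen={}
for n,c in d.items():
    q,t,p=segment(c)
    print(n,"quad",q.tolist());W=plane(c,q,.003);print(np.round(W[:,:2],3).tolist(),np.round(np.linalg.norm(W-np.roll(W,-1,0),axis=1),3))
    for b,s in t[:3]:
        X=plane(c,b,.03);m=X.mean(0);e,v=np.linalg.eigh(np.cov((X-m)[:,:2].T));
        r=cv2.minAreaRect(X[:,:2].astype(np.float32)*1000)
        print(" tube",s,"cen px",b.mean(0),"world@.03",m.round(4),"ang",np.arctan(v[1,1]/v[0,1]).round(4),r)
    cen[n]=[b.mean(0) for b,s in t[:2]]
    for b,s in p:
        X=plane(c,b,.003);m=X.mean(0);e,v=np.linalg.eigh(np.cov((X-m)[:,:2].T))
        pr=(X-m)[:,:2]@v[:,1]
        print(" pale",s,m.round(4),"ang",np.arctan(v[1,1]/v[0,1]).round(4),"len",np.ptp(pr).round(3),"mid",((m[:2]+v[:,1]*(pr.max()+pr.min())/2)).round(4))
for i in (0,1): print(tri(d["top"],cen["top"][i],d["scene"],cen["scene"][i]))
E
```

```text
top quad [[298, 132], [349, 157], [363, 182], [357, 217], [319, 226], [287, 217]]
[[0.726, -0.047], [0.645, -0.198], [0.567, -0.236], [0.462, -0.214], [0.437, -0.102], [0.465, -0.009]] [0.171 0.087 0.108 0.115 0.096 0.264]
 tube [327 169  20  40 492] cen px [337.04471545 188.49186992] world@.03 [ 0.5421 -0.1548  0.03  ] ang -0.2356 ((541.50634765625, -154.56626892089844), (36.78690719604492, 118.7280044555664), 76.61122131347656)
 pale [292 137  19  85 119] [ 0.5801 -0.0531  0.003 ] ang -0.2296 len 0.263 mid [ 0.5813 -0.0533]
 pale [335 168  12   3  16] [ 0.6079 -0.1703  0.003 ] ang 1.4343 len 0.033 mid [ 0.6078 -0.1712]
 pale [327 207  12   3  19] [ 0.491  -0.1441  0.003 ] ang 1.4366 len 0.033 mid [ 0.4912 -0.1429]
scene quad [[170, 207], [337, 211], [348, 312], [148, 307]]
[[0.379, -0.235], [0.481, 0.199], [0.769, 0.132], [0.67, -0.297]] [0.446 0.295 0.44  0.298]
 tube [ 274  211   19   70 1047] cen px [284.08787011 244.913085  ] world@.03 [0.5801 0.0313 0.03  ] ang -0.2539 ((576.3016357421875, 32.05271911621094), (38.16740417480469, 205.62112426757812), 75.1331558227539)
 tube [19
[... 271 characters left out ...]
2317 len 0.278 mid [ 0.5219 -0.2439]
 pale [246 209   9 101 242] [ 0.5872 -0.0534  0.003 ] ang -0.2299 len 0.295 mid [ 0.5738 -0.0503]
 pale [330 236   9  19  89] [0.5865 0.1564 0.003 ] ang -0.1711 len 0.056 mid [0.5871 0.1563]
 pale [195 260  16   6  36] [ 0.5721 -0.165   0.003 ] ang 1.1426 len 0.038 mid [ 0.572  -0.1653]
 pale [333 265   8  18  88] [0.6679 0.1394 0.003 ] ang -0.1754 len 0.047 mid [0.6686 0.1393]
 pale [275 276  16   7  36] [0.6545 0.0137 0.003 ] ang 1.1591 len 0.035 mid [0.6542 0.0129]
(array([ 0.56543723, -0.06199006,  0.05303892]), np.float64(0.18836795831552713))Traceback (most recent call last):
  File "<stdin>", line 17, in <module>
IndexError: list index out of range
```

```bash
sed -i 's/np.ones((5,5))/np.ones((23,23))/; s/g=cv2.morphologyEx(g,cv2.MORPH_OPEN,np.ones((3,3)))/g=cv2.copyMakeBorder(g,0,0,0,0,0)/; s/(h>60)&(h<95)&(s>80)&(v<110)/(h>55)\&(h<95)\&(s>60)\&(v<110)/; s/(0.03\*)/0.03*/' h.py
sed -i 's/    g=cv2.copyMakeBorder.*/    g=cv2.medianBlur(g,3)/' h.py
cat > m.py <<'E'
import pickle,numpy as np,cv2
from h import *
d=pickle.load(open("c0.pkl","rb"))
ends={}
for n,c in d.items():
    q,t,p=segment(c)
    W=plane(c,q,.003);print(n,"quad",q.tolist(),np.round(W[:,:2],3).tolist(),np.round(np.linalg.norm(W-np.roll(W,-1,0),axis=1),3))
    for b,s in t[:2]:
        X=plane(c,b,.03);m=X.mean(0);e,v=np.linalg.eigh(np.cov((X-m)[:,:2].T));
        print(" tube",s,"cen px",b.mean(0).round(1),m.round(4),"ang",np.arctan(v[1,1]/v[0,1]).round(4),np.round(cv2.minAreaRect(X[:,:2].astype(np.float32)*1000)[1]))
    l=max((b for b,s in p if abs(plane(c,b,.003).mean(0)[1]+.053)<.02),key=len)
    X=plane(c,l,.003);m=X.mean(0);e,v=np.linalg.eigh(np.cov((X-m)[:,:2].T));print(" line",m.round(4),"ang",np.arctan(v[1,1]/v[0,1]).round(4),np.ptp((X-m)[:,:2]@v[:,1]).round(3))
    ends[n]=[t[0][0].mean(0),t[1][0].mean(0),l.mean(0)]
for i in range(3): print(tri(d["top"],ends["top"][i],d["scene"],ends["scene"][i]))
E
python3 m.py
```

```text
top quad [[239, 121], [381, 149], [366, 243], [219, 213]] [[0.765, 0.132], [0.67, -0.297], [0.385, -0.237], [0.48, 0.189]] [0.439 0.29  0.436 0.29 ]
 tube [259 144  29  66 842] cen px [273.4 176.1] [0.582  0.0286 0.03  ] ang -0.2577 [ 38. 200.]
 tube [327 169  20  40 492] cen px [337.  188.5] [ 0.5421 -0.1548  0.03  ] ang -0.2356 [ 37. 119.]
 line [ 0.5737 -0.0516  0.003 ] ang -0.2298 0.295
scene quad [[170, 208], [337, 211], [348, 311], [147, 307]] [[0.382, -0.235], [0.481, 0.199], [0.767, 0.133], [0.67, -0.299]] [0.445 0.293 0.443 0.294]
 tube [ 274  211   19   70 1047] cen px [284.1 244.9] [0.5801 0.0313 0.03  ] ang -0.2539 [ 38. 206.]
 tube [194 222  23  42 633] cen px [205.9 241.7] [ 0.5347 -0.1512  0.03  ] ang -0.2153 [ 40. 123.]
 line [ 0.5872 -0.0534  0.003 ] ang -0.2299 0.295
(array([0.58179177, 0.02972876, 0.02974558]), np.float64(0.002125915452249864))
(array([ 0.54041874, -0.15248622,  0.03664445]), np.float64(0.0027548855871426838))
(array([ 0.57778744, -0.05254097, -0.01721562]), np.float64(0.0004160481292613102))
```

```bash
cat > r.py <<'E'
import numpy as np
from workcell import bot
L0=np.array([.5745,-.0513]); A=-.230                     # line middle, mat x direction
U=np.array([np.cos(A),np.sin(A)]); N=np.array([-U[1],U[0]])
rot=lambda a: np.pi*np.array([np.cos(a/2),np.sin(a/2),0])
def P(x,y,z): return np.r_[L0+x*U+y*N,z]                  # mat coords -> world
fz=lambda: bot.current_contact_force()[2]
def stroke(x,y0,dist,ztop,press=2.5,n=6,v=.06):
    """press tip centre at mat (x,y0) on tube top, drag by dist along mat y, lift"""
    bot.line_to(P(x,y0,.06),max_speed=.15); f0=fz(); z=ztop+.003
    bot.line_to(P(x,y0,z),max_speed=.06)
    while fz()-f0<press and z>ztop-.006: z-=.0005; bot.line_to(P(x,y0,z),max_speed=.02)
    zc=z; log=[fz()-f0]
    for k in range(1,n+1):
        f=log[-1]
        if f<press*.6: z=max(z-.0005,zc-.002)
        elif f>press*2.5: z+=.0005
        bot.line_to(P(x,y0+dist*k/n,z),max_speed=v); log.append(fz()-f0)
    bot.line_to(P(x,y0+dist,.06),max_speed=.08)
    print("z contact",round(zc,4),"F",np.round(log,1),"t",round(bot.current_clock(),2))
E
cat > look.py <<'E'
import sys,cv2,numpy as np
from r import *; from h import *
def tube(names=("top","scene"),pic=None):
    for n in names:
        c=bot.read_camera(n)
        if pic: cv2.imwrite(f"pics/{pic}_{n}.png",c["pixels"])
        for b,s in segment(c)[1][:2]:
            X=plane(c,b,.03)[:,:2];m=X.mean(0);v=np.linalg.eigh(np.cov((X-m).T))[1][:,1]
            print(n,s[4],"mat xy",np.round([(m-L0)@U,(m-L0)@N],4),"yaw",round(np.arctan(v[1]/v[0])-A,3))
E
python3 - <<'E'
from r import *
a=-.25
for aa in (a,a+np.pi): 
    print([None if q is None else np.round(q,2) for q in (bot.inverse_kinematics(P(-.012,y,z),rot(aa)) for y,z in((.09,.12),(0,.04)))])
E
```

```text
[array([-0.14,  0.27,  1.66, -0.  ,  1.21,  0.11]), array([-0.3 ,  0.33,  1.76, -0.  ,  1.05, -0.05])]
[None, None]
```

Run:
```python
from r import *; from look import tube
bot.goto(P(-.012,.089,.12),rot(-.25)); print(bot.current_ee_pos(),bot.current_clock())
stroke(-.012,.089,-.034,.043)
tube(pic="s1")
```

```text
[0.58307006 0.03896201 0.12014727] 2.5417
z contact 0.043 F [2.8 5.6 6.1 7.3 2.2 0.9 5.5] t 6.84
top 454 mat xy [-0.009  -0.1092] yaw -0.02
scene 599 mat xy [-0.0169 -0.1073] yaw 0.006
scene 469 mat xy [0.038  0.0641] yaw -0.169
```

View pics/s1_scene.png

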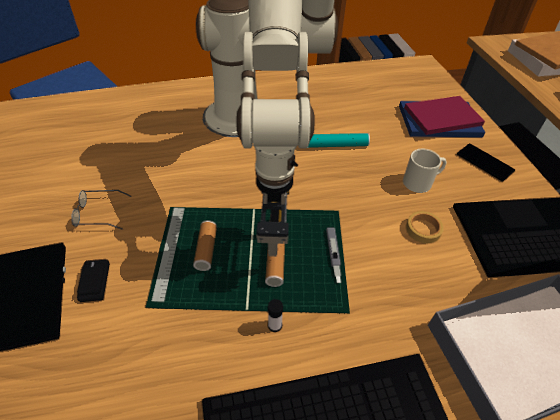

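The tube rolled from y ≈ 81 mm to ≈ 64 mm, as predicted; its cap is now at (274,280). The short tube hasn't moved. I'll make three more strokes, then retract and measure.

Run:
```python
from r import *; from look import tube
for y in (.0635,.0465,.0295): stroke(-.012,y+.0085,-.034,.043)
bot.line_to(P(-.012,.0,.12)); bot.goto(P(-.05,.22,.2),rot(-.25))
tube(pic="s4"); print(bot.current_clock())
```

```text
z contact 0.0425 F [4.7 5.7 6.3 4.1 4.9 4.5 6.3] t 11.21
z contact 0.0425 F [5.1 5.8 6.9 3.2 4.6 4.9 5. ] t 15.47
z contact 0.0425 F [4.8 6.4 5.2 5.7 5.5 6.3 2. ] t 19.73
top 827 mat xy [-0.0124  0.0078] yaw -0.031
top 460 mat xy [-0.0083 -0.1094] yaw -0.019
scene 1016 mat xy [-0.0159  0.0099] yaw -0.028
scene 602 mat xy [-0.017  -0.1073] yaw -0.001
21.325
```

View pics/s4_top.png

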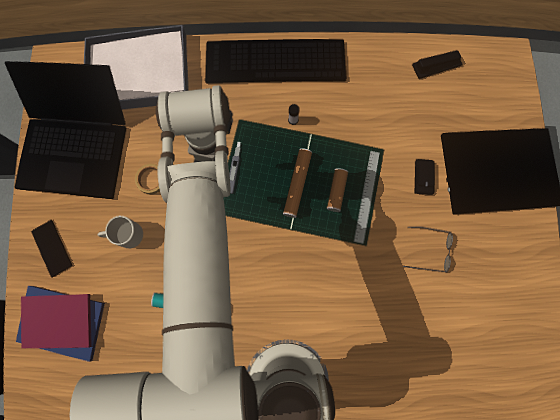

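```bash
sed -i 's/n=6,v=.06)/n=6,v=.06,a0=-.25,da=0.)/; s/bot.line_to(P(x,y0+dist\*k\/n,z),max_speed=v)/bot.line_to(P(x,y0+dist*k\/n,z),rot(a0+da*k\/n),max_speed=v)/' r.py
python3 - <<'E'
from r import *; from look import tube
bot.goto(P(-.012,.0128,.1),rot(-.26))
stroke(-.012,.0128,-.0172,.043,v=.04,a0=-.26,da=.06)
bot.line_to(P(-.012,.0,.12)); bot.goto(P(-.05,.22,.2),rot(-.25))
tube(pic="s5"); print(bot.current_clock())
E
```

```text
z contact 0.043 F [2.6 3.7 4.7 4.  3.7 4.2 4.3] t 26.42
top 824 mat xy [-0.0125 -0.0019] yaw -0.01
top 462 mat xy [-0.0086 -0.1095] yaw -0.015
scene 1003 mat xy [-0.015  -0.0002] yaw -0.008
scene 601 mat xy [-0.0171 -0.1073] yaw 0.0
28.0083
```

View pics/s5_top.png

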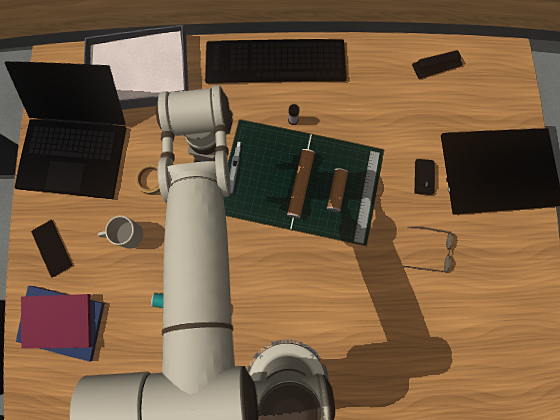

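View pics/s5_scene.png

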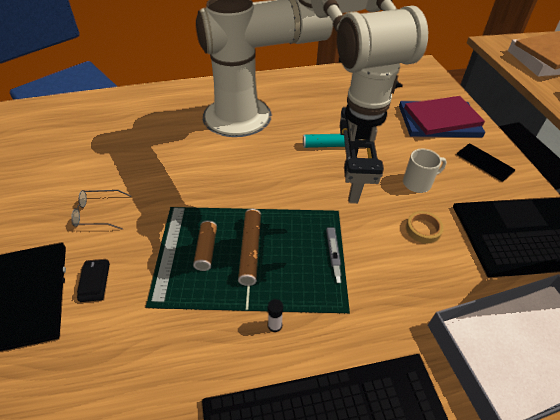

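In both views the line comes out from the middle of each end of the tube: top at (310,140) and (292,222), scene at (247,295). Everything else is where it was and the gripper is clear, so I'm handing in.

```bash
python3 -c "
from workcell import bot
bot.hold(.5);print(bot.current_clock(),bot.current_contact_force());bot.job_done()"
```

```text
28.5083 [0.74596666 0.02101968 0.69321398]
the job is handed in; nothing more can be done
```

The long tube now lies along the wide line. I rolled it there with five light fingertip strokes on its top, pressing with about 3–7 N, then moved the arm clear and handed in at 28.5 s.

| Last check | Top camera | Scene camera | Limit |
|---|---|---|---|
| Tube axis from the line | −1.9 mm | −0.2 mm | ±8 mm |
| Angle to the line | −0.010 rad | −0.008 rad | 0.1 rad |
| Tube middle, lengthwise from the line's middle | −12.5 mm | −15.0 mm | ±60 mm |

- **Camera agreement:** the two cameras differ by 2–3 mm, which is about the calibration error.
- **Rolling:** the tube travelled about 80 mm, which works out to about 4 rad of roll. I did not measure the rotation directly.
- **Short tube:** it measured the same within 1 mm between the first stroke and the last.
- **Other objects:** the rest look unmoved in the pictures by eye only. In the last top view the arm hid part of the turquoise look-alike and the tape roll, but both show in the scene view.
- **Height checks:** the long tube's came out at 30 mm from two views, right for its visible upper surface. The one for the line gave −17 mm, because the centre of its pixels shifts between the two views. I took the 3 mm height from your text instead. At that height the mat corners agreed between the views to about 3 mm, except one that was about 10 mm off.

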